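# Snap the sachet box lid shut

### The arm

A 7-joint arm with a two-finger parallel gripper is mounted at the origin on the work surface. World frame = base frame: x ahead of the robot, y to its left, z up, the work surface at z = 0. Lengths are in mm, angles in rad, forces in N, time in s.
With the tool pointing down it reaches from about 400 to 850 mm from the base axis. Payload 10.4 kg.
Tool frame: the origin (TCP) lies on the centre line of the jaws, within the pads' length; the fingertips stand bot.finger_overhang ahead of it and the grasp point (between the pads) lies 5 mm behind it (bot.finger_overhang is the distance from the TCP to the fingertips, in mm); z points along the fingers, x is the direction in which the jaws open and shut, and the axes are right-handed (so a half turn about z gives the same grasp; the last joint's range is limited). The gripper opens to 87 mm and grips with 3 to 60 N. Pads are 19 mm wide; open, the fingers measure 117 mm over their backs; the gripper's body (75 mm by 190 mm) begins 51 mm behind the grasp point.
Start: joints at [-1.234, 0.332, -0.065, 1.46, 0.022, 1.35, -0.088], TCP at [220.043, 585.006, 236.576] pointing down, gripper open.
Joint ranges: [-2.6, 2.6], [-0.5, 2.12], [-1.47, 1.34], [0.16, 2.42], [-1.27, 4.41], [0.06, 2.06], [-2.6, 2.6]. Speed limits (rad/s): [2.22, 2.22, 2.79, 2.79, 3.14, 3.14, 3.14].

### API

Orientations are given as a rotation vector (axis times angle).
In Python, from cell import bot gives the robot as it stands.
- The arm moves only by the tool move_arm, never from a script. Its argument "commands" is a list of rows, each an object of numbers: "tx", "ty", "tz": the shift along the tool's x, y, z in mm; "yaw": the turn about the tool's z in rad. A call has 1 to 8 rows; each row shifts and turns the commanded pose from where the row before left it, along the tool's axes as they then stand; what a row does not reach is not made up. A row lasts 1/10 s, in which the tool goes at most 50 mm and 8.59 degrees, less where a joint would pass 70% of its speed; a pose out of reach is approached as far as the arm can. A call is refused whole if a number of a shift passes 50 or a number of a turn 0.15, either way. A call with a gripper value outside its range is refused whole. "claw" is the finger opening in mm, from 0 to 87, set as the call begins (left out, the last holds). The fingers move at their own pace and stop on an object; "squeeze" is the grip in N (left out, the last holds). Time passes only in rows, so rows that do not move let the fingers close. It gives the time, the measured TCP pose, the force and the opening at its end, in the units of the state.
- bot.state(): the state, without advancing time (a new reading comes with each control period).
- bot.read_camera(name): name is "scene" or "top" or "wrist"; returns (picture, depth): 400x640x3 uint8, red, green, blue; 400x640 float32, mm along the optical axis (not along the pixel's ray), 0 where there is no reading.
- bot.camera_info(name): a dict with "fx", "fy", "cx", "cy" (pixels), "origin" and "attitude" of the camera in the world; the wrist camera has in their place "tool_from_camera" (4x4, takes a point from camera to tool coordinates, whose origin is the TCP and whose axes are the tool frame's). Camera axes: x right, y up, looking along -z (the intrinsics and any distortion apply to the point x, -y, -z); pixel columns grow to the right and rows downward; lengths in mm; the calibration is good to about 2 mm. A picture is of the moment at which its call begins: read the wrist's pose just before it. camera_info takes no time and is no camera call.
- bot.job_done(): hands the job in, once; it reports no verdict.
The state is a dict: "time_s": time; "joint_pos": joint angles; "qd": joint speeds; "effort": joint torques, N m; "tool_pos": TCP position; "tool_rot": TCP orientation; "force": force on the tool from outside, world axes, zero at the start; "ft_torque": the same for the moment, N m; "grip_width": opening from 0.0 (shut) to 1.0 (fully open).
Only numpy, scipy, OpenCV 4.12 (cv2) and the standard library are available. Lean on these libraries where they do the work, as an engineer would, in place of code of your own. Each camera call takes 0.05 s, during which the arm holds its last target.

### The job

The lid of the sachet box is on, but the rim sections on its four sides are still sprung up: press each one down gently with the fingertips until it clicks shut, so that the whole rim lies flush. Only press: do not pick up the box or shove it away, and leave the tamper, jar and mug standing where they are.

Things in the scene. Friction and masses are not known exactly. Their poses are not given: they have to be found in the camera images.
- box: Loose clear plastic box of blue sachets (0.5 to 1 kg), 130 mm (its x) by 180 mm (its y), 70 mm tall, with a white clip-on lid, 140 by 190 mm. Origin: centre of its underside; z up. The lid's middle panel (78 by 128 mm) and its four corners are fixed, tops 74 mm above the counter; between the corners each of the four sides has one hinged rim section.
- rim_near (a joint): Angle of the rim section on the box's -x (long) side: white flap 126 mm long, 31 mm wide, hinged along the middle panel 72 mm above the counter, lip on its outer edge. 0.32 rad = sprung up (outer edge 10 mm high), 0 = shut, flush. Over-centre: pressed below 0.16 it snaps shut and stays; let go sooner, it springs up. Takes 10 to 15 N at the pad point.
- rim_near_pad (a point): Point to press on the top face of the rim section on the box's -x side: midway along its length, 23 mm out from its hinge. About 81 mm above the counter when sprung up, 74 mm when shut. It moves with the section.
- rim_far (a joint): Angle of the rim section on the box's +x (long) side: white flap 126 mm long, 31 mm wide, hinged along the middle panel 72 mm above the counter, lip on its outer edge. 0.32 rad = sprung up (outer edge 10 mm high), 0 = shut, flush. Over-centre: pressed below 0.16 it snaps shut and stays; let go sooner, it springs up. Takes 10 to 15 N at the pad point.
- rim_far_pad (a point): Point to press on the top face of the rim section on the box's +x side: midway along its length, 23 mm out from its hinge. About 81 mm above the counter when sprung up, 74 mm when shut. It moves with the section.
- rim_left (a joint): Angle of the rim section on the box's +y (short) side: white flap 76 mm long, 31 mm wide, hinged along the middle panel 72 mm above the counter, lip on its outer edge. 0.32 rad = sprung up (outer edge 10 mm high), 0 = shut, flush. Over-centre: pressed below 0.16 it snaps shut and stays; let go sooner, it springs up. Takes 10 to 15 N at the pad point.
- rim_left_pad (a point): Point to press on the top face of the rim section on the box's +y side: midway along its length, 23 mm out from its hinge. About 81 mm above the counter when sprung up, 74 mm when shut. It moves with the section.
- rim_right (a joint): Angle of the rim section on the box's -y (short) side: white flap 76 mm long, 31 mm wide, hinged along the middle panel 72 mm above the counter, lip on its outer edge. 0.32 rad = sprung up (outer edge 10 mm high), 0 = shut, flush. Over-centre: pressed below 0.16 it snaps shut and stays; let go sooner, it springs up. Takes 10 to 15 N at the pad point.
- rim_right_pad (a point): Point to press on the top face of the rim section on the box's -y side: midway along its length, 23 mm out from its hinge. About 81 mm above the counter when sprung up, 74 mm when shut. It moves with the section.
- tamper: Steel coffee tamper standing upright, 56 mm across, 90 mm tall; bystander. Origin: centre of its underside.
- jar: Amber glass jar with dark lid, 64 mm across, 95 mm tall; bystander. Origin: centre of its underside.
- mug: White mug, 76 mm across, 85 mm tall, with a handle; bystander. Origin: centre of its underside.
There are look-alikes about, which are no part of the job. What is meant by the box is not turquoise, and is the smaller of those in its own colour.

How it is judged (in metres and radians):
At the end, for the whole second after the job is handed in: All four rim sections are shut (each within 0.04 rad of flush); the box stands flat and at rest on the counter within 40 mm of where it started; tamper, jar and mug stand upright within 30 mm of where they started (value of joint each of rim_near, rim_far, rim_left, rim_right below 0.04 rad and height (world z) of box below 0.005 m and angle between box's own z axis and vertical below 0.05 rad and distance of box from where it was at the start of the episode below 0.04 m and linear speed of box below 0.02 m/s and distance of each of tamper, jar, mug from where it was at the start of the episode below 0.03 m and angle between each of tamper, jar, mug's own z axis and vertical below 0.1 rad); the robot touches nothing.
It fails at once if the box is lifted, tipped or shoved more than 50 mm (height (world z) of box above 0.012 m or angle between box's own z axis and vertical above 0.15 rad or distance of box from where it was at the start of the episode above 0.05 m).
It fails at once if the box or lid is pressed or struck with more than 70 N (contact force between the fingers and box above 70 N).
It fails at once if a bystander is moved more than 30 mm, lifted or knocked over (distance of any of tamper, jar, mug from where it was at the start of the episode above 0.03 m or angle between any of tamper, jar, mug's own z axis and vertical above 0.3 rad).
It also fails if it takes over 51 s, if anything falls off the work surface, if the arm or the gripper's body presses on something with over 40 N, if the wrist force passes 120 N, or if a joint passes its speed limit or range.

## Working session

There is one attempt and no reset: what is moved stays moved. The work goes in short steps, Python scripts to look and compute and a tool call to move; the robot and the scene stay as the last step left them, time stands still between calls to the robot, and variables do not carry over. Pictures are saved under pics/ and viewed, and the job is handed in when it is done.

Besides the shell and the picture viewer there is one more tool, called after "Call:" by a JSON object that holds its "name" and its "arguments". move_arm: Moves the arm, as the interface text tells. Its arguments: {"type":"object","properties":{"commands":{"type":"array"},"claw":{"type":"number"},"squeeze":{"type":"number"}},"required":["commands"]}

```bash
ls; mkdir -p pics; python3 - <<'E'
from cell import bot
import cv2,numpy as np
s=bot.state();print(s['time_s'],s['tool_pos'],s['tool_rot'],s['force'],s['grip_width'],bot.finger_overhang)
for n in('scene','top'):
    p,d=bot.read_camera(n);np.savez('pics/'+n,p=p,d=d);cv2.imwrite(f'pics/{n}0.png',p[:,:,::-1]);print(bot.camera_info(n))
print(bot.camera_info('wrist'))
E
```

```text
pics
0.0 [219.93720403 584.64110082 235.75908996] [ 2.58234854e+00  1.78763435e+00 -1.77922005e-03] [-0.02627683 -0.12109773 -0.32580374] 1.0008778882684246 14.0
{'fx': 502.7759838022537, 'fy': 502.7759838022537, 'cx': 316.83359239750814, 'cy': 197.948370777571, 'origin': array([1167.41517182,  -63.45806877,  999.0373901 ]), 'attitude': array([0.50625123, 0.45423129, 1.42428364])}
{'fx': 455.7042356768566, 'fy': 455.7042356768566, 'cx': 320.11654722003703, 'cy': 208.01426845954492, 'origin': array([ 298.68297435,   18.48122097, 1092.1197438 ]), 'attitude': array([ 0.15924662, -0.17444112, -1.63414052])}
{'fx': 359.86186991311354, 'fy': 359.86186991311354, 'cx': 314.94921585777905, 'cy': 206.345650358455, 'tool_from_camera': array([[ 9.99998948e-01, -7.83387915e-04,  1.22088315e-03,
         1.33395772e+00],
       [-4.68072875e-04, -9.70876276e-01, -2.39580961e-01,
        -6.50370373e+01],
       [ 1.37301132e-03,  2.39580138e-01, -9.70875622e-01,
        -1.48023059e+02],
       [ 0.00000000e+00,  0.00000000e+00,  0.00000000e+00,
         1.00000000e+00]])}
```

View pics/scene0.png

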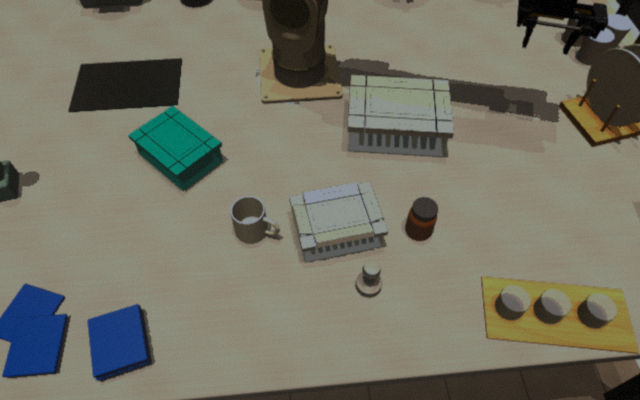

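View pics/top0.png

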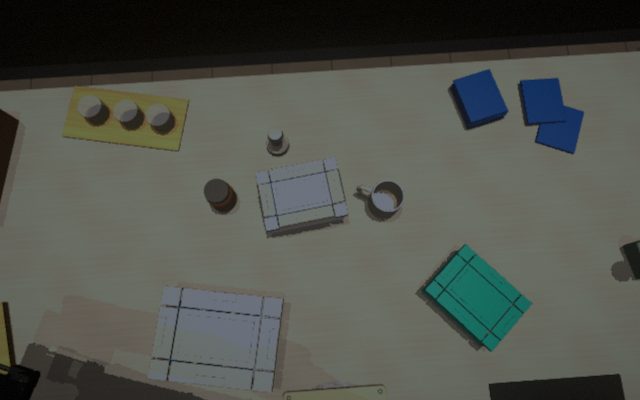

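The top view shows the smaller white box at about (302,194). The jar is at (218,195), the mug at (385,200) and the tamper at (277,140). Next I'll measure the box.

```bash
cat > h.py <<'E'
import numpy as np,cv2
from scipy.spatial.transform import Rotation as R
def cloud(d,i,T=None):
    v,u=np.mgrid[:d.shape[0],:d.shape[1]]
    P=np.stack([(u-i['cx'])/i['fx']*d,-(v-i['cy'])/i['fy']*d,-d],-1)
    if T is None: return P@R.from_rotvec(i['attitude']).as_matrix().T+i['origin']
    return P@T[:3,:3].T+T[:3,3]
E
python3 - <<'E'
from cell import bot
from h import *
for n,roi in(('top',(245,145,360,245)),('scene',(280,170,395,265))):
    z=np.load(f'pics/{n}.npz');P=cloud(z['d'].astype(float),bot.camera_info(n))
    x0,y0,x1,y1=roi;Q=P[y0:y1,x0:x1].reshape(-1,3);c=z['p'][y0:y1,x0:x1].reshape(-1,3)
    print(n,'table z',np.percentile(Q[:,2],[2,10,50,90,99]))
    m=(Q[:,2]>62)&(Q[:,2]<90)&(np.ptp(c.astype(int),axis=1)<70)
    r=cv2.minAreaRect(Q[m,:2].astype(np.float32));print(r,m.sum(),np.percentile(Q[m],[1,99],axis=0))
for n,rois in(('top',dict(tamper=(262,120,292,156),jar=(200,170,240,215),mug=(355,175,410,222))),):
    z=np.load(f'pics/{n}.npz');P=cloud(z['d'].astype(float),bot.camera_info(n))
    for k,(x0,y0,x1,y1) in rois.items():
        Q=P[y0:y1,x0:x1].reshape(-1,3);Q=Q[Q[:,2]>15];print(k,Q.min(0).round(),Q.max(0).round())
z=np.load('pics/top.npz')
a=cv2.resize(z['p'][140:245,240:365],None,fx=6,fy=5.7,interpolation=cv2.INTER_CUBIC)
cv2.imwrite('pics/topzoom.png',np.clip(a[:,:,::-1]*1.4,0,255))
z=np.load('pics/scene.npz')
a=cv2.resize(z['p'][170:270,280:400],None,fx=6,fy=6,interpolation=cv2.INTER_CUBIC)
cv2.imwrite('pics/scenezoom.png',np.clip(a[:,:,::-1]*1.4,0,255))
E
```

```text
top table z [-4.24021663 -2.4430829   2.73391546 78.73061116 84.59423057]
((552.2439575195312, 41.84644317626953), (143.7157745361328, 195.38568115234375), 8.030852317810059) 4839 [[476.73961546 -54.21412086  68.66924687]
 [625.23083621 137.57731791  84.74075223]]
scene table z [-2.78229889 -0.90745782 24.88544863 80.15875505 86.86624158]
((592.1785888671875, 48.817771911621094), (221.3491973876953, 193.78610229492188), 8.19578742980957) 4760 [[480.66382503 -52.95982088  67.25256686]
 [633.845107   139.20546738  86.67754603]]
tamper [299.  18.  15.] [ 718.  120. 1092.]
jar [299.  18.  16.] [ 595.  260. 1092.]
mug [ 299. -192.   15.] [ 569.   18. 1092.][ WARN:0@0.225] global loadsave.cpp:1063 imwrite_ Unsupported depth image for selected encoder is fallbacked to CV_8U.
```

View pics/topzoom.png

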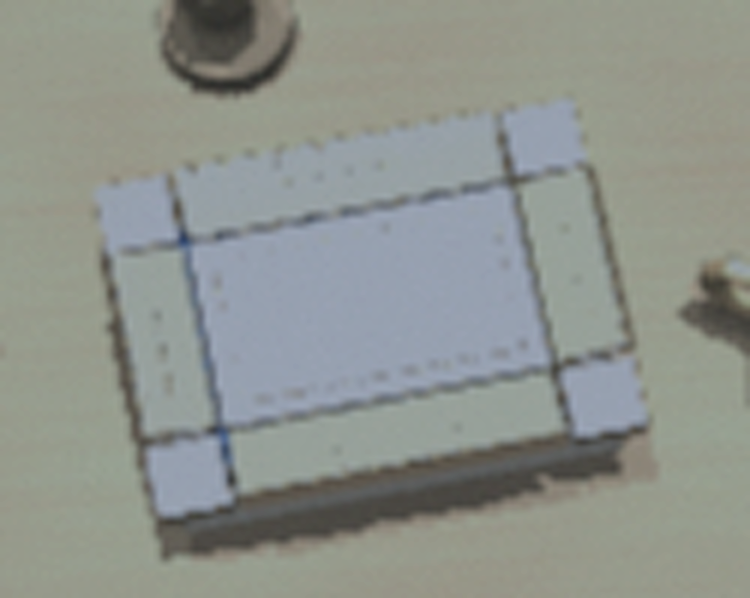

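View pics/scenezoom.png

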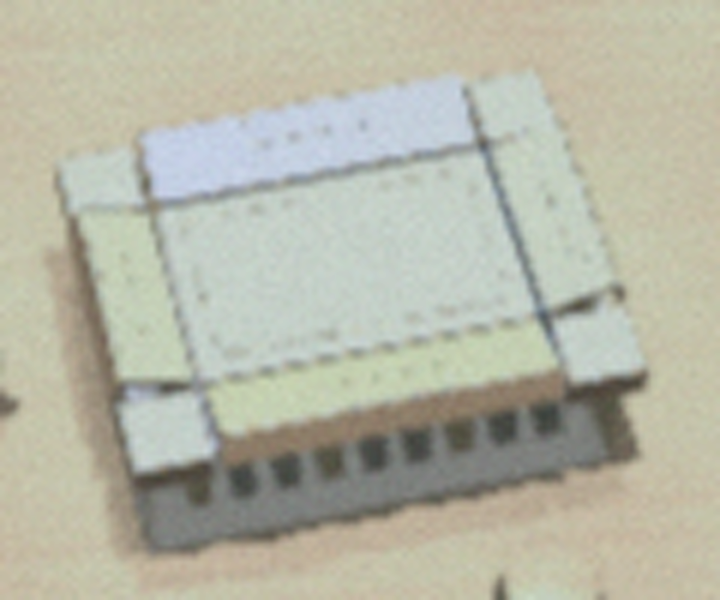

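```bash
python3 - <<'E'
from cell import bot
from h import *
def ray(n,u,v,z):
    i=bot.camera_info(n);d=R.from_rotvec(i['attitude']).apply([(u-i['cx'])/i['fx'],-(v-i['cy'])/i['fy'],-1]);return i['origin']+d*(z-i['origin'][2])/d[2]
C={}
for n,o,s,pts in(('top',(240,140),(6,5.7),[(187,240),(512,182),(553,368),(222,428)]),('scene',(280,170),(6,6),[(153,207),(483,145),(550,317),(203,381)])):
    P=np.array([ray(n,o[0]+(x+.5)/s[0]-.5,o[1]+(y+.5)/s[1]-.5,74)[:2] for x,y in pts]);c=P.mean(0);C[n]=c
    print(n,P.round(1).tolist(),c.round(1),[round(float(np.linalg.norm(P[k]-P[k-1])),1) for k in range(4)],[round(float(np.degrees(np.arctan2(*(P[k]-P[k-1])[::-1]))),1) for k in range(4)])
for k,u,v,z in(('jar',218,190,95),('mug',388,197,85),('tamper',276,134,90)):print(k,ray('top',u,v,z).round())
E
```

```text
top [[585.7, 110.5], [601.4, -16.2], [522.8, -26.2], [507.1, 100.9]] [554.3  42.2] [79.2, 127.7, 79.2, 128.1] [6.9, -82.9, -172.8, 97.1]
scene [[522.5, -24.1], [505.6, 103.0], [584.8, 116.0], [600.1, -12.5]] [553.2  45.6] [78.5, 128.2, 80.2, 129.4] [-171.5, 97.6, 9.3, -83.2]
jar [569. 228.  95.]
mug [ 528. -155.   85.]
tamper [695.  91.  90.]
```

The panel measures 79×128 mm, as it should. Its centre is (554,43.5) and its turn is about 7.5°. First I'll align the tool with the box and close the fingers.

Call:
{"name": "move_arm", "arguments": {"commands": [{"yaw": -0.14}, {"yaw": -0.14}, {"yaw": -0.14}, {"yaw": -0.07}, {}, {}], "claw": 0}}

```text
schema error: expected keys tx, ty, tz, yaw
```

```bash
cat > t.py <<'E'
from cell import bot
from h import *
s=bot.state();M=R.from_rotvec(s['tool_rot']).as_matrix();p=s['tool_pos']
print(round(s['time_s'],2),p.round(1),'tip z',round(p[2]-14,1),'xang',np.degrees(np.arctan2(M[1,0],M[0,0])).round(2),'zax',M[:,2].round(3),'F',s['force'].round(1),s['grip_width'].round(3))
c=np.array([554,43.5]);a=np.radians(7.5);ex=np.array([np.cos(a),np.sin(a)]);ey=np.array([-ex[1],ex[0]])
for k,q in dict(left=c+81*ey,right=c-81*ey,near=c-59*ex,far=c+59*ex).items():
    print(k,q.round(1),(M.T@(np.r_[q,100+14]-p)).round(1))
E
python3 t.py
```

```text
Traceback (most recent call last):
  File "t.py", line 4, in <module>
    print(round(s['time_s'],2),p.round(1),'tip z',round(p[2]-14,1),'xang',np.degrees(np.arctan2(M[1,0],M[0,0])).round(2),'zax',M[:,2].round(3),'F',s['force'].round(1),s['grip_width'].round(3))
                                                                                                                                                                       ^^^^^^^^^^^^^^^^^^^^^
AttributeError: 'float' object has no attribute 'round'
```

```bash
sed -i "s/s\['grip_width'\].round(3)/s['grip_width']/" t.py
```

Call:
{"name": "move_arm", "arguments": {"commands": [{"tx": 0, "ty": 0, "tz": 0, "yaw": -0.14}, {"tx": 0, "ty": 0, "tz": 0, "yaw": -0.14}, {"tx": 0, "ty": 0, "tz": 0, "yaw": -0.14}, {"tx": 0, "ty": 0, "tz": 0, "yaw": -0.07}, {"tx": 0, "ty": 0, "tz": 0, "yaw": 0}, {"tx": 0, "ty": 0, "tz": 0, "yaw": 0}], "claw": 0}}

```text
time_s: 0.7
tool_pos: [220.1, 584.8, 236.3]
tool_rot: [2.075, 2.359, -0.001]
force: [0.6, 0.0, -0.5]
grip_width: 0.538
```

```bash
python3 t.py
```

```text
0.7 [220.1 584.8 236.3] tip z 222.3 xang 97.32 zax [-0. -0. -1.] F [ 0.6  0.  -0.5] 0.5377849946019877
left [543.4 123.8] [-498.4  262.   122.4]
right [564.6 -36.8] [-660.4  262.5  122.5]
near [495.5  35.8] [-579.6  203.3  122.5]
far [612.5  51.2] [-579.2  321.3  122.4]
```

Call:
{"name": "move_arm", "arguments": {"commands": [{"tx": -36, "ty": 19, "tz": 0, "yaw": 0}, {"tx": -36, "ty": 19, "tz": 0, "yaw": 0}, {"tx": -36, "ty": 19, "tz": 0, "yaw": 0}, {"tx": -36, "ty": 19, "tz": 0, "yaw": 0}, {"tx": -36, "ty": 19, "tz": 0, "yaw": 0}, {"tx": -36, "ty": 19, "tz": 0, "yaw": 0}, {"tx": -36, "ty": 19, "tz": 0, "yaw": 0}, {"tx": -36, "ty": 19, "tz": 0, "yaw": 0}]}}

```text
time_s: 1.5
tool_pos: [408.8, 317.7, 236.7]
tool_rot: [-2.075, -2.359, -0.001]
force: [0.6, -0.0, -0.7]
grip_width: 0.007
```

Call:
{"name": "move_arm", "arguments": {"commands": [{"tx": -35, "ty": 18, "tz": 0, "yaw": 0}, {"tx": -35, "ty": 18, "tz": 0, "yaw": 0}, {"tx": -35, "ty": 18, "tz": 0, "yaw": 0}, {"tx": -35, "ty": 18, "tz": 0, "yaw": 0}, {"tx": -35, "ty": 18, "tz": 10, "yaw": 0}, {"tx": -35, "ty": 20, "tz": 20, "yaw": 0}, {"tx": 0, "ty": 0, "tz": 30, "yaw": 0}, {"tx": 0, "ty": 0, "tz": 0, "yaw": 0}]}}

```text
time_s: 2.3
tool_pos: [542.7, 123.7, 172.9]
tool_rot: [-2.075, -2.355, 0.009]
force: [-0.8, 0.8, -0.0]
grip_width: 0.005
```

```bash
python3 t.py; python3 - <<'E'
from cell import bot
from h import *
p,d=bot.read_camera('wrist');cv2.imwrite('pics/w1.png',p[:,:,::-1]);np.savez('pics/w1',p=p,d=d,t=np.r_[bot.state()['tool_pos'],bot.state()['tool_rot']])
E
```

```text
2.3 [542.7 123.7 172.9] tip z 158.9 xang 97.24 zax [-0.006 -0.002 -1.   ] F [-0.8  0.8 -0. ] 0.005293001710945929
left [543.4 123.8] [ 0.1  1.1 58.9]
right [564.6 -36.8] [-161.9    1.8   59.2]
near [495.5  35.8] [-81.2 -57.6  59.4]
far [612.5  51.2] [-80.6  60.4  58.7]
```

View pics/w1.png

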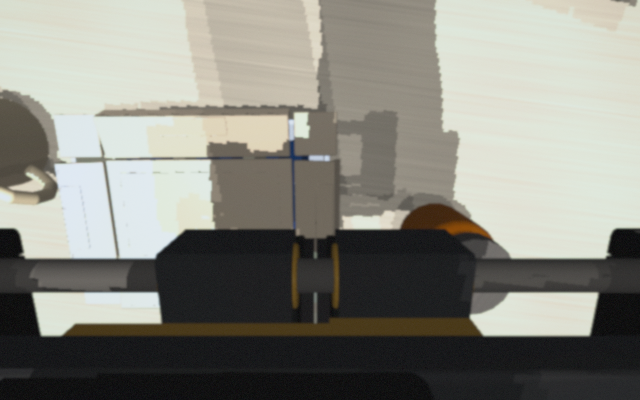

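The wrist view shows the finger seam (u≈315) centred over the left rim section (u 293–338). The jar is clear to the right.

Call:
{"name": "move_arm", "arguments": {"commands": [{"tx": 0, "ty": 1, "tz": 35, "yaw": 0}, {"tx": 0, "ty": 0, "tz": 20, "yaw": 0}, {"tx": 0, "ty": 0, "tz": 8, "yaw": 0}, {"tx": 0, "ty": 0, "tz": 2, "yaw": 0}, {"tx": 0, "ty": 0, "tz": 2, "yaw": 0}, {"tx": 0, "ty": 0, "tz": 1, "yaw": 0}, {"tx": 0, "ty": 0, "tz": 0, "yaw": 0}]}}

```text
time_s: 3.05
tool_pos: [545.9, 125.6, 109.4]
tool_rot: [2.072, 2.361, 0.002]
force: [0.6, 1.0, 0.5]
grip_width: 0.004
```

```bash
python3 t.py
```

```text
3.05 [545.9 125.6 109.4] tip z 95.4 xang 97.46 zax [ 0.001  0.001 -1.   ] F [0.6 1.  0.5] 0.004224183683382215
left [543.4 123.8] [-1.5 -2.7 -4.6]
right [564.6 -36.8] [-163.5   -2.5   -4.7]
near [495.5  35.8] [-82.5 -61.6  -4.7]
far [612.5  51.2] [-82.4  56.4  -4.6]
```

Call:
{"name": "move_arm", "arguments": {"commands": [{"tx": -2, "ty": -2, "tz": 4, "yaw": 0}, {"tx": 0, "ty": 0, "tz": 3, "yaw": 0}, {"tx": 0, "ty": 0, "tz": 2, "yaw": 0}, {"tx": 0, "ty": 0, "tz": 2, "yaw": 0}, {"tx": 0, "ty": 0, "tz": 0, "yaw": 0}]}}

```text
time_s: 3.55
tool_pos: [543.6, 123.1, 97.2]
tool_rot: [-2.072, -2.361, 0.001]
force: [0.5, 0.2, -0.9]
grip_width: 0.009
```

Call:
{"name": "move_arm", "arguments": {"commands": [{"tx": 0, "ty": 0, "tz": 1, "yaw": 0}, {"tx": 0, "ty": 0, "tz": 1, "yaw": 0}, {"tx": 0, "ty": 0, "tz": 0, "yaw": 0}]}}

```text
time_s: 3.85
tool_pos: [544.0, 123.2, 96.0]
tool_rot: [2.072, 2.361, 0.001]
force: [0.4, -0.5, 2.0]
grip_width: 0.002
```

Call:
{"name": "move_arm", "arguments": {"commands": [{"tx": 0, "ty": 0, "tz": 1, "yaw": 0}, {"tx": 0, "ty": 0, "tz": 1, "yaw": 0}, {"tx": 0, "ty": 0, "tz": 0, "yaw": 0}]}}

```text
time_s: 4.15
tool_pos: [544.2, 123.5, 94.5]
tool_rot: [2.072, 2.361, 0.002]
force: [-3.5, 0.7, 9.3]
grip_width: 0.004
```

Call:
{"name": "move_arm", "arguments": {"commands": [{"tx": 0, "ty": 0, "tz": 1, "yaw": 0}, {"tx": 0, "ty": 0, "tz": 1, "yaw": 0}, {"tx": 0, "ty": 0, "tz": 0, "yaw": 0}]}}

```text
time_s: 4.45
tool_pos: [543.9, 123.3, 91.6]
tool_rot: [2.072, 2.361, 0.001]
force: [-0.0, -0.1, 0.3]
grip_width: 0.004
```

Call:
{"name": "move_arm", "arguments": {"commands": [{"tx": 0, "ty": 0, "tz": 1, "yaw": 0}, {"tx": 0, "ty": 0, "tz": 0, "yaw": 0}]}}

```text
time_s: 4.65
tool_pos: [543.5, 123.0, 90.2]
tool_rot: [-2.072, -2.361, 0.001]
force: [1.0, -0.4, 1.1]
grip_width: -0.0
```

The left section clicked: force rose to 9 N, then fell to zero at tip z≈77. Next is the near section.

Call:
{"name": "move_arm", "arguments": {"commands": [{"tx": 0, "ty": 0, "tz": -15, "yaw": 0}, {"tx": 0, "ty": 0, "tz": -10, "yaw": 0}, {"tx": -27, "ty": -20, "tz": 0, "yaw": 0}, {"tx": -27, "ty": -20, "tz": 0, "yaw": 0}, {"tx": -27, "ty": -19, "tz": 0, "yaw": 0}, {"tx": 0, "ty": 0, "tz": 8, "yaw": 0}, {"tx": 0, "ty": 0, "tz": 0, "yaw": 0}, {"tx": 0, "ty": 0, "tz": 0, "yaw": 0}]}}

```text
time_s: 5.45
tool_pos: [496.1, 36.1, 107.7]
tool_rot: [-2.071, -2.362, -0.001]
force: [1.3, 0.5, 0.0]
grip_width: 0.002
```

```bash
python3 t.py
```

```text
5.45 [496.1  36.1 107.7] tip z 93.7 xang 97.52 zax [ 0.  0. -1.] F [1.3 0.5 0. ] 0.0023706275523367156
left [543.4 123.8] [80.7 58.4 -6.3]
right [564.6 -36.8] [-81.3  58.3  -6.4]
near [495.5  35.8] [-0.2 -0.7 -6.3]
far [612.5  51.2] [ -0.3 117.3  -6.3]
```

Call:
{"name": "move_arm", "arguments": {"commands": [{"tx": 0, "ty": 0, "tz": 6, "yaw": 0}, {"tx": 0, "ty": 0, "tz": 4, "yaw": 0}, {"tx": 0, "ty": 0, "tz": 2, "yaw": 0}, {"tx": 0, "ty": 0, "tz": 0, "yaw": 0}]}}

```text
time_s: 5.85
tool_pos: [495.7, 35.7, 95.2]
tool_rot: [-2.071, -2.362, 0.001]
force: [0.0, 1.3, 0.6]
grip_width: 0.005
```

Call:
{"name": "move_arm", "arguments": {"commands": [{"tx": 0, "ty": 0, "tz": 1, "yaw": 0}, {"tx": 0, "ty": 0, "tz": 1, "yaw": 0}, {"tx": 0, "ty": 0, "tz": 0, "yaw": 0}]}}

```text
time_s: 6.15
tool_pos: [495.7, 35.4, 93.3]
tool_rot: [-2.072, -2.362, 0.0]
force: [-0.4, 0.2, -0.1]
grip_width: 0.004
```

Call:
{"name": "move_arm", "arguments": {"commands": [{"tx": 0, "ty": 0, "tz": 1, "yaw": 0}, {"tx": 0, "ty": 0, "tz": 1, "yaw": 0}, {"tx": 0, "ty": 0, "tz": 0, "yaw": 0}]}}

```text
time_s: 6.45
tool_pos: [495.7, 35.1, 91.3]
tool_rot: [-2.072, -2.361, 0.0]
force: [-0.1, 0.1, -0.2]
grip_width: 0.004
```

Call:
{"name": "move_arm", "arguments": {"commands": [{"tx": 0, "ty": 0, "tz": 1, "yaw": 0}, {"tx": 0, "ty": 0, "tz": 0, "yaw": 0}]}}

```text
time_s: 6.65
tool_pos: [495.7, 35.1, 90.4]
tool_rot: [-2.072, -2.361, 0.0]
force: [0.1, 0.3, 0.1]
grip_width: 0.002
```

There was no force on the near side, which I didn't expect, so I'll look.

```bash
python3 - <<'E'
from cell import bot
from h import *
for n,(x0,y0,x1,y1),f in(('scene',(260,150,420,270),5),('top',(230,130,370,250),5)):
    p,d=bot.read_camera(n);a=cv2.resize(p[y0:y1,x0:x1],None,fx=f-(.5 if n=='x' else 0),fy=f,interpolation=cv2.INTER_CUBIC);cv2.imwrite(f'pics/{n}2.png',np.clip(a[:,:,::-1]*1.3,0,255).astype('uint8'));np.savez('pics/b'+n,p=p,d=d)
E
```

```text
(no output)
```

View pics/scene2.png

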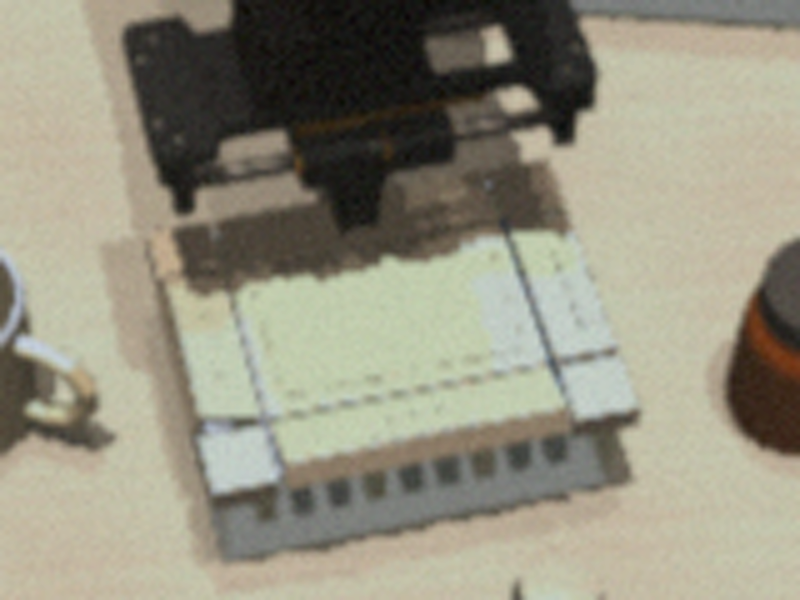

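View pics/top2.png

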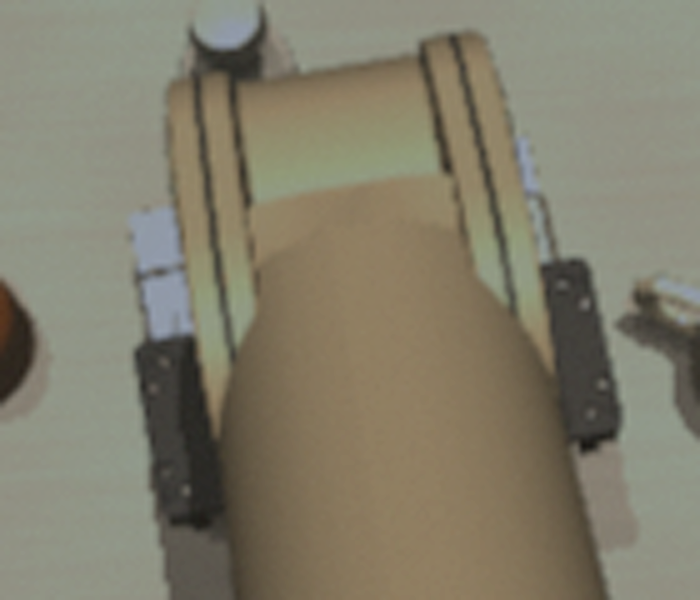

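Left is flush now and the near section is in shadow. I'll go down slightly more to feel whether the surface is at flush height.

Call:
{"name": "move_arm", "arguments": {"commands": [{"tx": 0, "ty": 0, "tz": 1, "yaw": 0}, {"tx": 0, "ty": 0, "tz": 0, "yaw": 0}]}}

```text
time_s: 6.95
tool_pos: [495.7, 35.2, 89.4]
tool_rot: [-2.072, -2.361, -0.0]
force: [0.6, 0.5, 0.3]
grip_width: 0.005
```

Call:
{"name": "move_arm", "arguments": {"commands": [{"tx": 0, "ty": 0, "tz": 1, "yaw": 0}, {"tx": 0, "ty": 0, "tz": 0, "yaw": 0}]}}

```text
time_s: 7.15
tool_pos: [495.7, 35.2, 88.4]
tool_rot: [-2.072, -2.361, 0.0]
force: [-0.8, -0.7, -0.3]
grip_width: 0.004
```

Call:
{"name": "move_arm", "arguments": {"commands": [{"tx": 0, "ty": 0, "tz": 1, "yaw": 0}, {"tx": 0, "ty": 0, "tz": 0, "yaw": 0}]}}

```text
time_s: 7.35
tool_pos: [495.9, 35.2, 88.3]
tool_rot: [-2.072, -2.361, -0.001]
force: [-3.3, -0.8, 7.1]
grip_width: 0.007
```

The surface is at 74.3 mm, so the near section is shut. Next is the far section.

Call:
{"name": "move_arm", "arguments": {"commands": [{"tx": 0, "ty": 0, "tz": -15, "yaw": 0}, {"tx": 0, "ty": 0, "tz": -10, "yaw": 0}, {"tx": 0, "ty": 40, "tz": 0, "yaw": 0}, {"tx": 0, "ty": 40, "tz": 0, "yaw": 0}, {"tx": 0, "ty": 38, "tz": 0, "yaw": 0}, {"tx": 0, "ty": 0, "tz": 0, "yaw": 0}, {"tx": 0, "ty": 0, "tz": 6, "yaw": 0}, {"tx": 0, "ty": 0, "tz": 0, "yaw": 0}]}}

```text
time_s: 8.15
tool_pos: [611.5, 50.2, 105.5]
tool_rot: [-2.072, -2.36, 0.002]
force: [-0.4, -0.5, 0.4]
grip_width: 0.006
```

```bash
python3 t.py
```

```text
8.15 [611.5  50.2 105.5] tip z 91.5 xang 97.45 zax [-0.002 -0.    -1.   ] F [-0.4 -0.5  0.4] 0.006370924782093038
left [543.4 123.8] [ 81.8 -58.   -8.4]
right [564.6 -36.8] [-80.2 -57.8  -8.4]
near [495.5  35.8] [   0.8 -116.9   -8.3]
far [612.5  51.2] [ 0.9  1.1 -8.5]
```

Call:
{"name": "move_arm", "arguments": {"commands": [{"tx": 0, "ty": 1, "tz": 5, "yaw": 0}, {"tx": 0, "ty": 0, "tz": 3, "yaw": 0}, {"tx": 0, "ty": 0, "tz": 1, "yaw": 0}, {"tx": 0, "ty": 0, "tz": 0, "yaw": 0}]}}

```text
time_s: 8.55
tool_pos: [613.5, 50.6, 97.9]
tool_rot: [-2.072, -2.361, -0.0]
force: [-1.9, -0.6, 2.2]
grip_width: 0.007
```

Call:
{"name": "move_arm", "arguments": {"commands": [{"tx": 0, "ty": 0, "tz": 1, "yaw": 0}, {"tx": 0, "ty": 0, "tz": 0, "yaw": 0}]}}

```text
time_s: 8.75
tool_pos: [613.9, 50.6, 97.0]
tool_rot: [2.072, 2.361, 0.001]
force: [-4.3, 2.8, 8.9]
grip_width: 0.008
```

Call:
{"name": "move_arm", "arguments": {"commands": [{"tx": 0, "ty": 0, "tz": 1, "yaw": 0}, {"tx": 0, "ty": 0, "tz": 0, "yaw": 0}]}}

```text
time_s: 8.95
tool_pos: [614.1, 50.6, 96.2]
tool_rot: [2.072, 2.361, 0.001]
force: [-1.6, 1.8, 5.9]
grip_width: 0.004
```

Call:
{"name": "move_arm", "arguments": {"commands": [{"tx": 0, "ty": 0, "tz": 1, "yaw": 0}, {"tx": 0, "ty": 0, "tz": 0, "yaw": 0}]}}

```text
time_s: 9.15
tool_pos: [614.3, 50.7, 95.0]
tool_rot: [2.072, 2.361, 0.002]
force: [1.2, -1.1, 4.1]
grip_width: 0.004
```

Call:
{"name": "move_arm", "arguments": {"commands": [{"tx": 0, "ty": 0, "tz": 1, "yaw": 0}, {"tx": 0, "ty": 0, "tz": 0, "yaw": 0}]}}

```text
time_s: 9.35
tool_pos: [613.7, 50.6, 93.3]
tool_rot: [-2.072, -2.361, 0.0]
force: [-0.6, 0.4, 0.1]
grip_width: 0.006
```

Call:
{"name": "move_arm", "arguments": {"commands": [{"tx": 0, "ty": 0, "tz": 1, "yaw": 0}, {"tx": 0, "ty": 0, "tz": 1, "yaw": 0}, {"tx": 0, "ty": 0, "tz": 0, "yaw": 0}]}}

```text
time_s: 9.65
tool_pos: [613.3, 50.6, 90.9]
tool_rot: [-2.072, -2.361, 0.001]
force: [-0.3, -0.5, -0.5]
grip_width: 0.007
```

Call:
{"name": "move_arm", "arguments": {"commands": [{"tx": 0, "ty": 0, "tz": 1, "yaw": 0}, {"tx": 0, "ty": 0, "tz": 1, "yaw": 0}, {"tx": 0, "ty": 0, "tz": 0, "yaw": 0}]}}

```text
time_s: 9.95
tool_pos: [613.6, 50.6, 89.3]
tool_rot: [-2.072, -2.361, 0.0]
force: [1.0, -0.1, -0.4]
grip_width: 0.003
```

Call:
{"name": "move_arm", "arguments": {"commands": [{"tx": 0, "ty": 0, "tz": 1, "yaw": 0}, {"tx": 0, "ty": 0, "tz": 0, "yaw": 0}]}}

```text
time_s: 10.15
tool_pos: [613.8, 50.7, 88.5]
tool_rot: [2.072, 2.361, 0.0]
force: [0.1, 0.7, 0.2]
grip_width: 0.006
```

The far section is shut: the tip reached 74.5 mm with no resistance. Next is the right section.

Call:
{"name": "move_arm", "arguments": {"commands": [{"tx": 0, "ty": 0, "tz": -15, "yaw": 0}, {"tx": 0, "ty": 0, "tz": -10, "yaw": 0}, {"tx": -27, "ty": -20, "tz": 0, "yaw": 0}, {"tx": -27, "ty": -20, "tz": 0, "yaw": 0}, {"tx": -27, "ty": -20, "tz": 0, "yaw": 0}, {"tx": 0, "ty": 0, "tz": 0, "yaw": 0}, {"tx": 0, "ty": 0, "tz": 6, "yaw": 0}, {"tx": 0, "ty": 0, "tz": 0, "yaw": 0}]}}

```text
time_s: 10.95
tool_pos: [565.0, -36.3, 107.3]
tool_rot: [-2.07, -2.362, -0.001]
force: [0.4, 0.7, -0.2]
grip_width: 0.007
```

```bash
python3 t.py
```

```text
10.95 [565.  -36.3 107.3] tip z 93.3 xang 97.54 zax [-0.     0.001 -1.   ] F [ 0.4  0.7 -0.2] 0.006740611437864976
left [543.4 123.8] [161.5  -0.4  -6.6]
right [564.6 -36.8] [-0.5 -0.5 -6.7]
near [495.5  35.8] [ 80.6 -59.4  -6.6]
far [612.5  51.2] [80.5 58.6 -6.6]
```

Call:
{"name": "move_arm", "arguments": {"commands": [{"tx": 0, "ty": 0, "tz": 5, "yaw": 0}, {"tx": 0, "ty": 0, "tz": 4, "yaw": 0}, {"tx": 0, "ty": 0, "tz": 1, "yaw": 0}, {"tx": 0, "ty": 0, "tz": 0, "yaw": 0}]}}

```text
time_s: 11.35
tool_pos: [564.8, -37.1, 97.3]
tool_rot: [-2.071, -2.362, 0.0]
force: [-0.3, -0.3, -0.6]
grip_width: 0.001
```

Call:
{"name": "move_arm", "arguments": {"commands": [{"tx": 0, "ty": 0, "tz": 1, "yaw": 0}, {"tx": 0, "ty": 0, "tz": 0, "yaw": 0}]}}

```text
time_s: 11.55
tool_pos: [565.0, -37.2, 97.1]
tool_rot: [-2.072, -2.361, -0.001]
force: [-2.2, 1.3, 6.3]
grip_width: 0.004
```

Call:
{"name": "move_arm", "arguments": {"commands": [{"tx": 0, "ty": 0, "tz": 1, "yaw": 0}, {"tx": 0, "ty": 0, "tz": 0, "yaw": 0}]}}

```text
time_s: 11.75
tool_pos: [564.8, -37.7, 95.4]
tool_rot: [2.072, 2.361, -0.0]
force: [-0.3, -0.5, 0.6]
grip_width: 0.006
```

Call:
{"name": "move_arm", "arguments": {"commands": [{"tx": 0, "ty": 0, "tz": 1, "yaw": 0}, {"tx": 0, "ty": 0, "tz": 0, "yaw": 0}]}}

```text
time_s: 11.95
tool_pos: [564.7, -37.6, 94.3]
tool_rot: [-2.072, -2.361, 0.0]
force: [0.3, 0.4, -0.3]
grip_width: 0.007
```

Call:
{"name": "move_arm", "arguments": {"commands": [{"tx": 0, "ty": 0, "tz": 1, "yaw": 0}, {"tx": 0, "ty": 0, "tz": 0, "yaw": 0}]}}

```text
time_s: 12.15
tool_pos: [564.8, -37.6, 93.7]
tool_rot: [2.072, 2.361, 0.0]
force: [0.1, -1.5, 1.8]
grip_width: 0.001
```

Call:
{"name": "move_arm", "arguments": {"commands": [{"tx": 0, "ty": 0, "tz": 1, "yaw": 0}, {"tx": 0, "ty": 0, "tz": 1, "yaw": 0}, {"tx": 0, "ty": 0, "tz": 0, "yaw": 0}]}}

```text
time_s: 12.45
tool_pos: [564.6, -37.4, 91.2]
tool_rot: [-2.072, -2.361, 0.0]
force: [-0.5, 0.1, -0.0]
grip_width: 0.006
```

Call:
{"name": "move_arm", "arguments": {"commands": [{"tx": 0, "ty": 0, "tz": 1, "yaw": 0}, {"tx": 0, "ty": 0, "tz": 1, "yaw": 0}, {"tx": 0, "ty": 0, "tz": 0, "yaw": 0}]}}

```text
time_s: 12.75
tool_pos: [564.6, -37.4, 89.2]
tool_rot: [-2.072, -2.361, 0.0]
force: [-0.2, -2.1, -0.3]
grip_width: 0.007
```

Call:
{"name": "move_arm", "arguments": {"commands": [{"tx": 0, "ty": 0, "tz": -15, "yaw": 0}, {"tx": 0, "ty": 0, "tz": -30, "yaw": 0}, {"tx": 0, "ty": 0, "tz": -40, "yaw": 0}, {"tx": 0, "ty": 0, "tz": -40, "yaw": 0}, {"tx": 0, "ty": 0, "tz": 0, "yaw": 0}]}}

```text
time_s: 13.25
tool_pos: [567.5, -37.9, 221.5]
tool_rot: [2.068, 2.356, 0.011]
force: [0.3, 0.1, -0.1]
grip_width: 0.002
```

Call:
{"name": "move_arm", "arguments": {"commands": [{"tx": -40, "ty": 0, "tz": 0, "yaw": 0}, {"tx": -40, "ty": 0, "tz": 0, "yaw": 0}, {"tx": -40, "ty": 0, "tz": 0, "yaw": 0}, {"tx": -40, "ty": 0, "tz": 0, "yaw": 0}, {"tx": -40, "ty": -10, "tz": 0, "yaw": 0}, {"tx": -40, "ty": -10, "tz": 0, "yaw": 0}, {"tx": -40, "ty": -10, "tz": 0, "yaw": 0}, {"tx": -40, "ty": -10, "tz": 0, "yaw": 0}]}}

```text
time_s: 14.05
tool_pos: [566.4, -361.5, 215.4]
tool_rot: [2.072, 2.361, 0.001]
force: [0.5, 0.1, -0.2]
grip_width: 0.0
```

```bash
python3 t.py; python3 - <<'E'
from cell import bot
from h import *
im=[]
for n,(x0,y0,x1,y1) in(('scene',(230,150,450,300)),('top',(190,100,410,250))):
    p,d=bot.read_camera(n);a=cv2.resize(p[y0:y1,x0:x1],None,fx=3.6,fy=3.6,interpolation=cv2.INTER_CUBIC);cv2.imwrite(f'pics/{n}3.png',np.clip(a[:,:,::-1]*1.3,0,255).astype('uint8'));np.savez('pics/c'+n,p=p,d=d)
    c=np.array([554,43.5]);t=np.radians(7.5);A=np.array([[np.cos(t),np.sin(t)],[-np.sin(t),np.cos(t)]])
    for f in(n,'c'+n):
        P=cloud(np.load(f'pics/{f}.npz')['d'].astype(float),bot.camera_info(n)).reshape(-1,3)
        L=(P[:,:2]-c)@A.T;o={}
        for k,i,s,b,h in(('near',0,-1,39,50),('far',0,1,39,50),('left',1,1,64,25),('right',1,-1,64,25)):
            u=L[:,i]*s-b;m=(u>3)&(u<28)&(abs(L[:,1-i])<h)&(P[:,2]>55)&(P[:,2]<100)
            o[k]=round(float(np.polyfit(u[m],P[m,2],1)[0]),3)
        m=(abs(L[:,0])<35)&(abs(L[:,1])<60);print(f,o,'mid z',np.median(P[m,2]).round(1))
E
```

```text
14.05 [ 566.4 -361.5  215.4] tip z 201.4 xang 97.47 zax [ 0.001 -0.    -1.   ] F [ 0.5  0.1 -0.2] 0.00023713034654139465
left [543.4 123.8] [484.2  40.3 101.3]
right [564.6 -36.8] [322.2  40.4 101.3]
near [495.5  35.8] [403.2 -18.6 101.3]
far [612.5  51.2] [403.3  99.4 101.3]
scene {'near': 0.367, 'far': 0.088, 'left': 0.536, 'right': 0.357} mid z 74.8
cscene {'near': 0.011, 'far': -0.073, 'left': 0.195, 'right': 0.02} mid z 74.8
top {'near': 0.363, 'far': 0.465, 'left': 0.326, 'right': 0.53} mid z 73.6
ctop {'near': -0.019, 'far': 0.103, 'left': 0.046, 'right': 0.166} mid z 73.7
```

View pics/scene3.png

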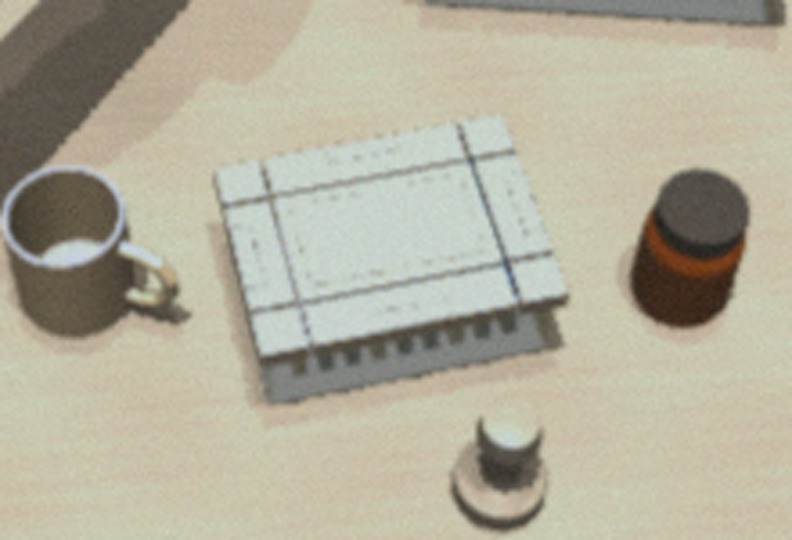

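View pics/top3.png

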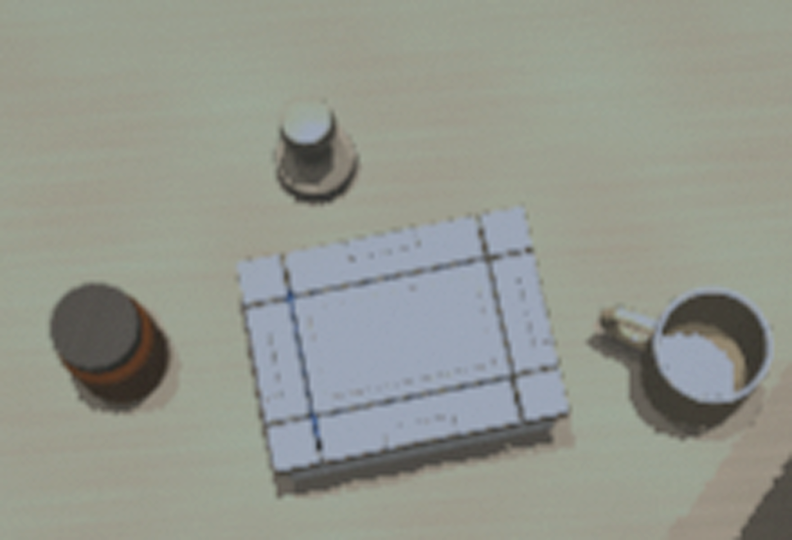

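In both views all four rim sections have the same shade as the panel and corners, with straight, unbroken edges, so they are flush. Each depth slope fell by about 0.16–0.38. The bystanders are standing where they were, and the robot is clear.

```bash
python3 -c "
from cell import bot
print(bot.job_done(), bot.state()['time_s'])"
```

```text
the job is handed in; nothing more can be done
the job is handed in; nothing more can be done
```

All four rim sections of the small white box are pressed shut, and I handed the job in at about 14 s. I used closed fingertips, going down in 1–2 mm steps. The highest force I read was about 9 N; readings came only at the end of each move, so brief peaks could have been higher.

- **Left, far and right:** I read 6–9 N of resistance, which then dropped to zero as each section clicked.
- **Near:** I saw no force peak there. I checked it by touch instead and found the surface at 74.3 mm, which is flush height.
- **Last pictures:** from both cameras the four sections have the same shade as the fixed panel, with straight, unbroken edges. The box, tamper, jar and mug look unmoved and upright by eye; I did not re-measure them. The arm is clear of everything.
- **Check that disagreed:** the depth-slope readings after pressing were noisy. Some read up to 0.2 rad (left in the scene view, right in the top view), while the other camera read those same sections at about 0.05 or less. The far section read between −0.07 and 0.10. All slopes fell by 0.16–0.38 from before pressing. I relied on touch and shading instead, so the 0.04 rad limit was not confirmed by depth.

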